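# Brush out the coffee mill and hold its twist lid ready

### The arm

A 6-joint arm with a two-finger parallel gripper is mounted at the origin on the work surface. World frame = base frame: x ahead of the robot, y to its left, z up, the work surface at z = 0. Lengths are in m, angles in rad, forces in N, time in s.
With the tool pointing down it reaches from about 0.25 to 0.725 m from the base axis. Payload 4 kg.
Tool frame: the origin (TCP) lies midway between the tips of the shut fingers; the grasp point (between the pads) lies 19 mm behind it; x points along the fingers, z is the direction in which the jaws open and shut, and the axes are right-handed (so a half turn about x gives the same grasp; the last joint's range is limited). The gripper opens to 85 mm and grips with 20 to 120 N. Pads are 22 mm wide; open, the fingers measure 114 mm over their backs; the gripper's body (76 mm by 85 mm) begins 54 mm behind the grasp point. The pads swing forward as they close: fully open they stand 13 mm farther back than shut.
Start: joints at [1.115, 0.241, 0.005, 1.335, 0, 1.571], TCP at [0.22, 0.449, 0.2] pointing down, gripper open.
Joint ranges: [-2.72, 2.72], [-1.05, 1.87], [-1.09, 1.28], [-1.99, 2.15], [-1.42, 1.44], [-3.14, 3.14]. Speed limits (rad/s): [2.79, 2.79, 3.14, 3.14, 3.14, 3.14].

### API

Orientations are given as a rotation vector (axis times angle).
In Python, from rig import env, viewer gives the robot as it stands. Calls block until the motion is done:
- env.goto(position, orientation): joint-space move of the TCP to a pose.
- env.servo_line(position, orientation=None, v=0.15): straight line of the TCP; orientation=None keeps the orientation; v is the mean speed in m/s.
- env.move_j(angles): joint-space move.
- env.gripper_to(opening, effort=None): opening from 0.0 (shut) to 1.0 (fully open); effort is the grip in N (None keeps the last); returns when the fingers have stopped.
- env.hold(seconds).
- env.ik(position, orientation): joint angles nearest the present ones, or None.
- viewer.grab_frame(name): name is "side" or "top" or "wrist"; returns the picture (400x640x3 uint8, blue, green, red); there is no depth.
- viewer.camera_model(name): a dict with "fx", "fy", "cx", "cy" (pixels), "k1" (the pictures are not rectified: a ray, as slopes to the right and down, at radius r is drawn at 1 + k1 r^2 times it, then the intrinsics apply), "rvec" (rotation vector, rad) and "tvec" (3), from world to camera coordinates, as OpenCV has them. Camera axes: x right, y down, z forward; pixel columns grow to the right and rows downward; lengths in m; the calibration is good to about 2 mm. A picture is of the moment at which its call begins: read the wrist's pose just before it. camera_model takes no time and is no camera call; for the wrist camera it gives the pose at the moment of the call.
A pose or a line that the arm cannot do raises env.Unreachable and nothing moves.
- env.close_job(): hands the job in, once; it reports no verdict.
Readings, each from a call of its own:
- env.read_clock(): time.
- env.read_joint_pos(): joint angles.
- env.read_joint_vel(): joint speeds.
- env.read_tau(): joint torques, N m.
- env.read_tcp_pos(): TCP position.
- env.read_ee_rot(): TCP orientation.
- env.read_force(): force on the tool from outside, world axes, zero at the start.
- env.read_moment(): the same for the moment, N m.
- env.read_width(): opening from 0.0 (shut) to 1.0 (fully open).
Only numpy, scipy, OpenCV 4.12 (cv2) and the standard library are available. Lean on these libraries where they do the work, as an engineer would, in place of code of your own. Each camera call takes 0.05 s, during which the arm holds its last target.

### The job

Brush out the coffee mill's chamber with the long brush - all the way down to the floor of the chamber, up until at least half its head shows above the rim, and down to the floor again - and stand the brush back in its holder. Then drop the lid's two lugs into the mill's entry gaps until the lid sits flat on the rim, and turn it clockwise (seen from above) halfway to the lock; do not let it click, because that starts the motor. The lid is sprung, so finish while still gripping it, holding it at the halfway position; leave the cup, tamper and tumbler alone.

Things in the scene. Friction and masses are not known exactly. Their poses are not given: they have to be found in the camera images.
- mill: twist-to-start coffee mill, a fixed upright steel cylinder: foot 116 mm wide, open round chamber above it 92 mm outside, 82 mm inside; chamber floor 60 mm and rim 140 mm above the table. Origin: on the table under its axis, z up. The rim has two opposite entry gaps for the lid's lugs, on the mill's +x and -x axis (see mill_rim)
- mill_rim (a point): centre of the mouth, level with the rim, axes as the mill. A 5 mm thick inward roof at the rim narrows the mouth to 66 mm, except at the two entry gaps (about 20 mm wide at the mouth, 24 mm at the wall): the lid's lugs go straight down through them, then turn under the roof. From there anticlockwise turning is blocked
- mill_floor (a point): centre of the chamber's floor, 60 mm above the table
- mill_half (a point): same point as mill_rim, x axis turned 0.7 rad clockwise (seen from above) from the mill's: the lid's x axis, either way round, lies along it when the lid is halfway to the lock. Dark upright ribs outside, just below the rim, mark entry (10 mm long rib), halfway (30 mm long rib) and lock (10 mm long rib, 1.4 rad from entry), on both sides
- switch (a joint): sprung ring in the mill's rim, pushed round clockwise by the lid's lugs (rad): 0 at rest, met when the lid is about 0.1 rad past entry; reads about 0.1 less than the lid's angle, so 0.6 at halfway. Spring torque on the lid 0.04 N m at 0, 0.10 N m at 0.6. The lugs meet click balls at a lid angle of about 0.9 and click (motor starts) as the switch passes 1.1
- lid: grey plastic bayonet lid, 0.15 kg, upright on the table. Origin: centre of its underside, z up. Spigot 60 mm wide, 12 mm high, with two lugs at its foot along +x and -x, 14 mm wide, 5 mm thick, reaching 38 mm from the axis; flange 96 mm wide, 12 to 18 mm up. A half turn gives the same lid. Seated, the flange lies on the rim and the origin is 128 mm above the table
- lid_grip (a point): point in the lid's straight black grip bar, on the lid's axis 43 mm above its underside, axes as the lid; the bar runs along the lid's x axis (it points over the lugs), 60 mm long, 14 mm thick, from 18 to 53 mm above the underside
- holder: heavy fixed round steel brush holder, open on top, 80 mm high, 68 mm wide at the foot and 56 mm at the mouth; bore 40 mm at its narrowest, flaring to 48 mm at the mouth, inner floor 8 mm above the table. Origin: on the table under its axis
- brush: long brush, 195 mm long, 0.06 kg, standing head down in the holder. Origin: centre of the head's flat lower end, z along the brush to the handle's end. Stiff round head 27 mm wide and 60 mm long, wire neck 7 mm wide, round wooden handle 16 mm wide from 103 to 195 mm
- brush_tip (a point): lower end of the brush head (same as the brush's origin)
- brush_grip (a point): point on the axis of the handle, 160 mm above the brush's lower end
- cup: bystander: white mug, 72 mm wide, 60 mm high, with a handle; origin under its centre
- tamper: bystander: steel coffee tamper, 58 mm wide, 80 mm high; origin under its centre
- tumbler: bystander: glass tumbler, 68 mm wide, 85 mm high; origin under its centre
Not all that is in view belongs to the job. What is shaped like the holder but pink or turquoise is not meant. There is more than one size of the brush; the one meant has the size given above.

How it is judged:
By the outcome, as a careful person would: the job done as asked, in the order asked, and still so for the second after the job is handed in, while the arm keeps its last pose, push and grip.
It also fails if it takes over 72 s, if anything falls off the work surface, if the arm or the gripper's body presses on something with over 40 N, if the wrist force passes 120 N, or if a joint passes its speed limit or range.

## Working session

There is one attempt and no reset: what is moved stays moved. The work goes in short steps, each a Python script; the robot and the scene stay as the last script left them, time stands still between calls to the robot, and variables do not carry over. Pictures are saved under pics/ and viewed, and the job is handed in when it is done.

```bash
ls; mkdir -p pics
python3 - <<'E'
from rig import env, viewer
import cv2
for n in ["side","top","wrist"]:
    m=viewer.camera_model(n); print(n,m)
    cv2.imwrite(f"pics/{n}0.png",viewer.grab_frame(n))
print(env.read_clock(),env.read_tcp_pos(),env.read_ee_rot(),env.read_width(),env.read_force())
E
```

```text
pics
side {'fx': 481.5116015218126, 'fy': 481.5116015218126, 'cx': 322.5564292744953, 'cy': 204.12791348572878, 'k1': -0.05179244256600092, 'rvec': array([ 2.09941052, -0.55038708,  0.26882576]), 'tvec': array([-0.48170185,  0.25324079,  1.21792969])}
top {'fx': 392.9854435478144, 'fy': 392.9854435478144, 'cx': 317.2781792037232, 'cy': 195.83217564373882, 'k1': -0.09964486528757965, 'rvec': array([ 2.1212578 , -2.11398504,  0.19872219]), 'tvec': array([-0.02551986,  0.55066152,  1.0009778 ])}
wrist {'fx': 277.1741741103371, 'fy': 277.1741741103371, 'cx': 320.71686295837213, 'cy': 198.34210527843558, 'k1': -0.03266882484186315, 'rvec': array([-2.45147994, -1.52858584, -0.21768103]), 'tvec': array([-0.49845634, -0.03660506,  0.37948276])}
0.15 [0.2198418  0.4484827  0.19891802] [-0.86815994  1.39240422  0.86674427] 0.9980545297175745 [-0.04038832  0.10348442  0.33634051]
```

View pics/side0.png

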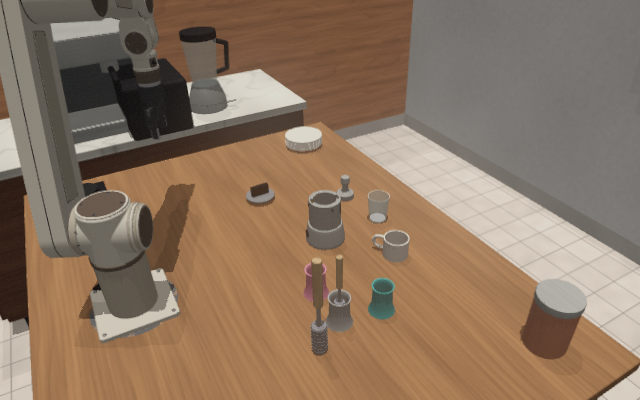

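View pics/top0.png

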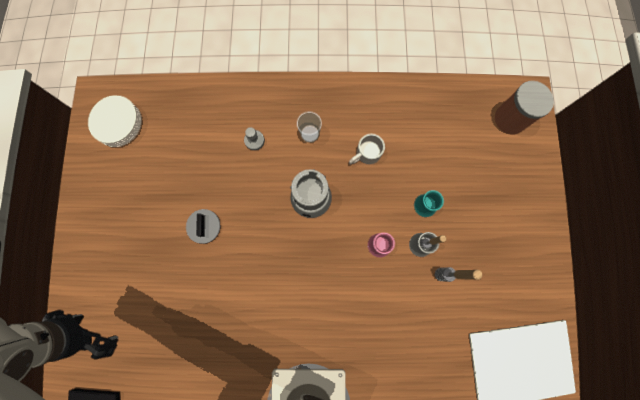

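View pics/wrist0.png

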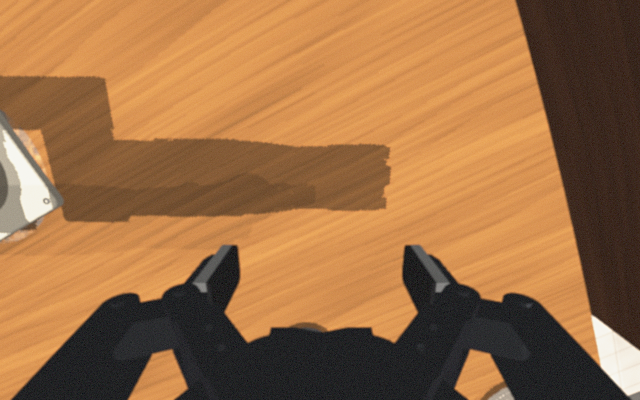

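The side view shows the mill at (325,220), the lid at (260,195), a holder with a thin brush at (340,290), and a second, thicker brush at (318,300). In the top view the mill is at (311,190), the lid at (202,226), the holder at (428,243), and the second brush at (447,274). The wrist camera sees only table. I'll zoom in next.

```bash
cat > h.py <<'E'
import numpy as np, cv2
from scipy.spatial.transform import Rotation as R
def ray(m,px):
    K=np.array([[m['fx'],0,m['cx']],[0,m['fy'],m['cy']],[0,0,1]])
    p=cv2.undistortPoints(np.array(px,float).reshape(-1,1,2),K,np.array([m['k1'],0,0,0,0.])).reshape(-1,2)
    Rm=cv2.Rodrigues(np.array(m['rvec']))[0]; C=-Rm.T@np.array(m['tvec'])
    d=np.c_[p,np.ones(len(p))]@Rm; return C,d
def plane(m,px,z):
    C,d=ray(m,px); return C+d*((z-C[2])/d[:,2])[:,None]
def proj(m,P):
    K=np.array([[m['fx'],0,m['cx']],[0,m['fy'],m['cy']],[0,0,1]])
    return cv2.projectPoints(np.array(P,float).reshape(-1,1,3),np.array(m['rvec']),np.array(m['tvec']),K,np.array([m['k1'],0,0,0,0.]))[0].reshape(-1,2)
def tri(m1,p1,m2,p2):
    C1,d1=ray(m1,[p1]);C2,d2=ray(m2,[p2]);d1=d1[0];d2=d2[0]
    A=np.c_[d1,-d2]; s=np.linalg.lstsq(A,C2-C1,rcond=None)[0]
    a=C1+s[0]*d1;b=C2+s[1]*d2; return (a+b)/2,np.linalg.norm(a-b)
def crop(img,x0,y0,x1,y1,k,name):
    c=cv2.resize(img[y0:y1,x0:x1],None,fx=k,fy=k,interpolation=cv2.INTER_CUBIC); cv2.imwrite(name,c)
E
python3 - <<'E'
from h import *
s=cv2.imread("pics/side0.png");t=cv2.imread("pics/top0.png")
crop(s,270,170,430,370,3,"pics/s0a.png")
crop(t,270,150,500,300,3,"pics/t0a.png")
crop(t,170,190,240,260,6,"pics/t0b.png")
E
```

```text
(no output)
```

View pics/s0a.png

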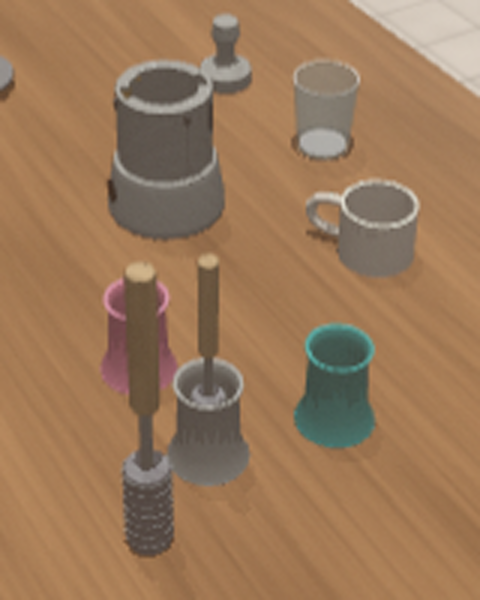

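View pics/t0a.png

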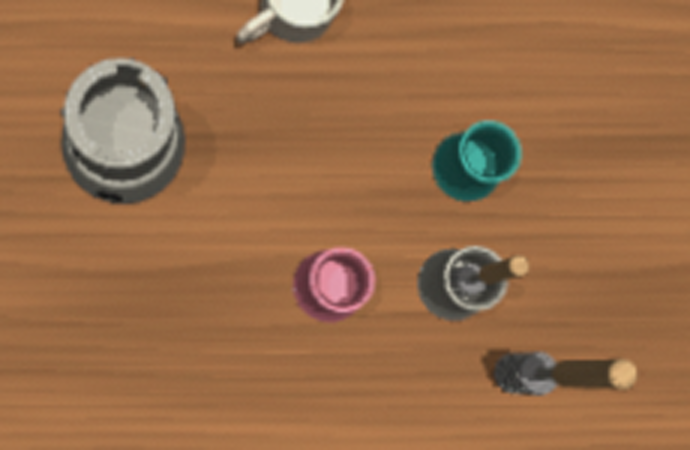

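View pics/t0b.png

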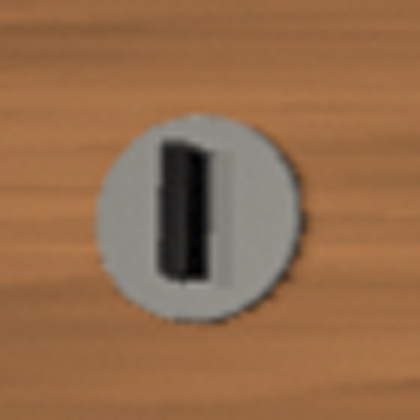

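Run:
```python
from h import *
from rig import env,viewer
S=viewer.camera_model("side");T=viewer.camera_model("top")
f=lambda x,y,x0,y0,k:(x0+(x+.5)/k-.5,y0+(y+.5)/k-.5)
print("brush tip",tri(S,f(208,260,270,170,3),T,f(518,266,270,150,3)))
print("other tip",tri(S,f(141,270,270,170,3),T,f(622,374,270,150,3)))
print("side handle end bottom other z at table?")
s=cv2.imread("pics/side0.png");t=cv2.imread("pics/top0.png")
# holder mouth ellipse: crop center
print("holder mouth top",plane(T,[f(475,278,270,150,3)],.08),"side",plane(S,[f(208,384,270,170,3)],.08))
print("holder tri",tri(S,f(208,384,270,170,3),T,f(475,278,270,150,3)))
# mouth widths
print(plane(T,[f(443,278,270,150,3),f(508,278,270,150,3)],.08))
print("mill rim top",plane(T,[f(119,113,270,150,3)],.14),"side",plane(S,[f(164,88,270,170,3)],.14),tri(S,f(164,88,270,170,3),T,f(119,113,270,150,3)))
print(plane(T,[f(64,113,270,150,3),f(174,113,270,150,3)],.14))
# gaps in top: (130,72)
print(plane(T,[f(130,72,270,150,3)],.14))
# lid: flange mask
hsv=cv2.cvtColor(t,cv2.COLOR_BGR2HSV)
m=((hsv[...,1]<60)).astype(np.uint8); m[:190]=0;m[260:]=0;m[:,:170]=0;m[:,240:]=0
c=max(cv2.findContours(m,cv2.RETR_EXTERNAL,cv2.CHAIN_APPROX_NONE)[0],key=cv2.contourArea)
P=plane(T,c.reshape(-1,2),.018); (x,y),r=cv2.minEnclosingCircle(P[:,:2].astype(np.float32)); 
e=cv2.fitEllipse(P[:,:2].astype(np.float32)); print("lid",x,y,r,e)
m=((hsv[...,2]<45)).astype(np.uint8); m[:212]=0;m[240:]=0;m[:,:190]=0;m[:,212:]=0
c=max(cv2.findContours(m,cv2.RETR_EXTERNAL,cv2.CHAIN_APPROX_NONE)[0],key=cv2.contourArea)
print(cv2.minAreaRect(plane(T,c.reshape(-1,2),.053)[:,:2].astype(np.float32)))
for n,P in [("cup",None)]: pass
for q in ([0.55,0.02,.2],):
  pass
```

```text
brush tip (array([ 0.42459506, -0.30906795,  0.20208965]), np.float64(0.000893633056316495))
other tip (array([ 0.34369466, -0.36018416,  0.26439632]), np.float64(0.0013519767292708479))
side handle end bottom other z at table?
holder mouth top [[ 0.42439131 -0.30926497  0.08      ]] side [[ 0.42392592 -0.31110142  0.08      ]]
holder tri (array([ 0.42460714, -0.30973479,  0.07845837]), np.float64(0.0002144561578174437))
[[ 0.42447305 -0.28146546  0.08      ]
 [ 0.42428639 -0.33806399  0.08      ]]
mill rim top [[ 0.55511427 -0.00446276  0.14      ]] side [[ 0.55348554 -0.00913429  0.14      ]] (array([ 0.55595136, -0.00439662,  0.13650507]), np.float64(0.0001593545032243231))
[[ 0.55499658  0.04083165  0.14      ]
 [ 0.55524116 -0.04970848  0.14      ]]
[[ 0.58990303 -0.01330123  0.14      ]]
lid 0.4722228944301605 0.29331934452056885 0.04793005436658859 ((0.4722464978694916, 0.29316213726997375), (0.09243424236774445, 0.09345876425504684), 0.8110980987548828)
((0.47052884101867676, 0.289719820022583), (0.05465630441904068, 0.016422713175415993), 3.267685651779175)
```

```bash
cat >> h.py <<'E'
def ori(jaw):
    """tool x down, tool z along horizontal dir angle jaw"""
    z=np.array([np.cos(jaw),np.sin(jaw),0]);x=np.array([0,0,-1.]);y=np.cross(z,x)
    return R.from_matrix(np.c_[x,y,z]).as_rotvec()
E
python3 - <<'E'
from h import *
from rig import env,viewer
m=viewer.camera_model("wrist");Rm=cv2.Rodrigues(m['rvec'])[0];C=-Rm.T@m['tvec']
Rt=R.from_rotvec(env.read_ee_rot()).as_matrix();p=env.read_tcp_pos()
print("tool axes",Rt.round(3),"cam in tool",Rt.T@(C-p),"cam fwd in tool",Rt.T@Rm[2],"cam right",Rt.T@Rm[0])
for P,zz in [((.555,-.004),.25),((.555,-.004),.18),((.4246,-.309),.15),((.472,.293),.025)]:
  for a in np.arange(-180,180,15):
    j=env.ik([*P,zz],ori(np.deg2rad(a)))
    print(P,zz,a,None if j is None else np.round(j,2))
E
```

```text
tool axes [[-0.001 -0.898  0.44 ]
 [-0.001  0.44   0.898]
 [-1.    -0.    -0.002]] cam in tool [-0.17433481  0.07208708 -0.00032558] cam fwd in tool [ 9.59163211e-01 -2.82852629e-01 -5.70335126e-04] cam right [ 5.09900874e-04 -2.87276343e-04  9.99999829e-01]
(0.555, -0.004) 0.25 -180 [-0.01  0.34  0.27  1.5   0.   -1.58]
(0.555, -0.004) 0.25 -165 [-0.01  0.34  0.27  1.5   0.   -1.84]
(0.555, -0.004) 0.25 -150 [-0.01  0.34  0.27  1.5  -0.   -2.1 ]
(0.555, -0.004) 0.25 -135 [-0.01  0.34  0.27  1.5  -0.   -2.36]
(0.555, -0.004) 0.25 -120 [-0.01  0.34  0.27  1.5   0.   -2.63]
(0.555, -0.004) 0.25 -105 [-0.01  0.34  0.27  1.5  -0.   -2.89]
(0.555, -0.004) 0.25 -90 [-0.01  0.34  0.27  1.5   0.    3.13]
(0.555, -0.004) 0.25 -75 [-0.01  0.34  0.27  1.5   0.    2.87]
(0.555, -0.004) 0.25 -60 [-0.01  0.34  0.27  1.5   0.    2.61]
(0.555, -0.004) 0.25 -45 [-0.01  0.34  0.27  1.5   0.    2.35]
(0.555, -0.004) 0.25 -30 [-0.01  0.34  0.27  1.5   0.    2.09]
(0.555, -0.004) 0.25 -15 [-0.01  0.34  0.27  1.5   0.    1.83]
(0.555, -0.004) 0.25 0 [-0.01  0.34  0.27  1.5   0.    1.56]
(0.555, -0.004) 0.
[... 4522 characters left out ...]
  0.    2.13]
(0.472, 0.293) 0.025 15 [ 0.56  0.48 -0.12  0.97  0.    1.86]
(0.472, 0.293) 0.025 30 [ 0.56  0.48 -0.12  0.97  0.    1.6 ]
(0.472, 0.293) 0.025 45 [ 0.56  0.48 -0.12  0.97  0.    1.34]
(0.472, 0.293) 0.025 60 [ 0.56  0.48 -0.12  0.97  0.    1.08]
(0.472, 0.293) 0.025 75 [ 0.56  0.48 -0.12  0.97  0.    0.82]
(0.472, 0.293) 0.025 90 [ 0.56  0.48 -0.12  0.97  0.    0.56]
(0.472, 0.293) 0.025 105 [ 0.56  0.48 -0.12  0.97  0.    0.29]
(0.472, 0.293) 0.025 120 [ 0.56  0.48 -0.12  0.97  0.    0.03]
(0.472, 0.293) 0.025 135 [ 0.56  0.48 -0.12  0.97  0.   -0.23]
(0.472, 0.293) 0.025 150 [ 0.56  0.48 -0.12  0.97  0.   -0.49]
(0.472, 0.293) 0.025 165 [ 0.56  0.48 -0.12  0.97  0.   -0.75]
```

Run:
```python
from h import *
from rig import env,viewer
env.goto([.555,-.004,.25],ori(np.deg2rad(-58)))
m=viewer.camera_model("wrist");f=viewer.grab_frame("wrist");cv2.imwrite("pics/w1.png",f)
import pickle;pickle.dump(m,open("w1.pkl","wb"))
crop(f,220,100,420,260,4,"pics/w1c.png")
print(env.read_clock(),env.read_tcp_pos())
```

```text
2.2333 [ 0.55483981 -0.00286647  0.24994063]
```

View pics/w1c.png

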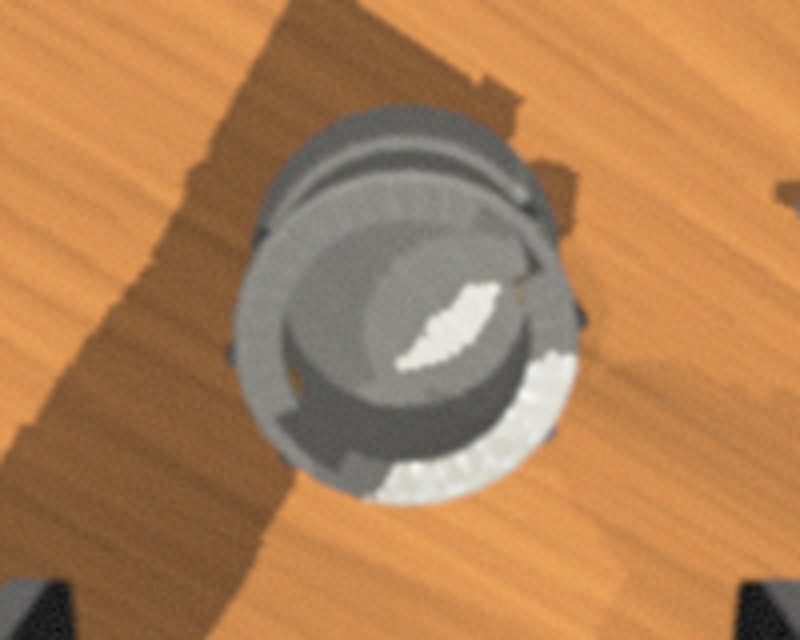

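Run:
```python
from h import *
import pickle
m=pickle.load(open("w1.pkl","rb"));f=cv2.imread("pics/w1.png");
fu=lambda x,y:(220+(x+.5)/4-.5,100+(y+.5)/4-.5)
pts=[fu(236,337),fu(580,337),fu(408,168),fu(408,506)]
P=plane(m,pts,.14);print(P.round(4),P.mean(0))
hsv=cv2.cvtColor(f,cv2.COLOR_BGR2HSV)
mask=(hsv[...,1]<70).astype(np.uint8)
c=P.mean(0)
# upsample sampling: radial profile at r=.036 , angle
g=cv2.cvtColor(f,cv2.COLOR_BGR2GRAY)
k=3000; sz=330
xs,ys=np.meshgrid((np.arange(sz)-sz/2)/k+c[0],(sz/2-np.arange(sz))/k+c[1])
uv=proj(m,np.c_[xs.ravel(),ys.ravel(),np.full(xs.size,.14)]).astype(np.float32)
im=cv2.remap(f,uv[:,0].reshape(sz,sz),uv[:,1].reshape(sz,sz),cv2.INTER_CUBIC)
im=cv2.resize(im,None,fx=1.8,fy=1.8,interpolation=cv2.INTER_CUBIC)
cv2.imwrite("pics/rect1.png",im)
```

```text
[[ 0.5343  0.0364  0.14  ]
 [ 0.5825 -0.0403  0.14  ]
 [ 0.5955  0.0213  0.14  ]
 [ 0.5179 -0.0274  0.14  ]] [ 0.55755839 -0.00248441  0.14      ]
```

View pics/rect1.png

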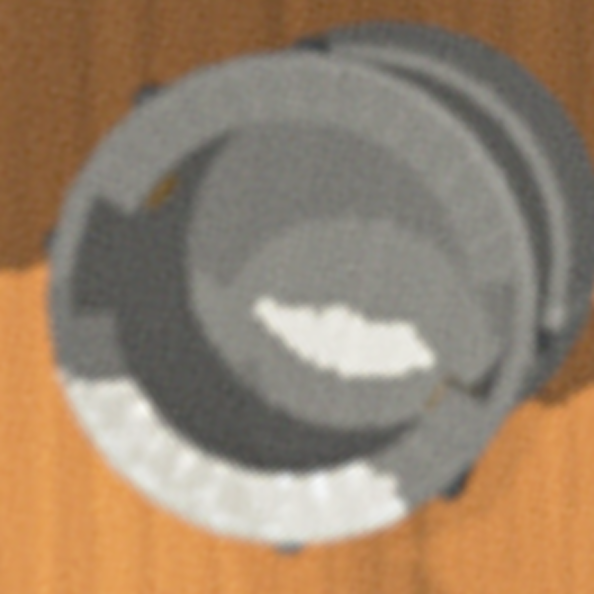

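The wrist view shows the mill rim centred at crop (408,337). The entry gaps are at lower left (308,447) and upper right (507,243), so the mill yaw is about -11.8°. The rib pairs agree. Next is the brush.

Run:
```python
from h import *
from rig import env,viewer
o=ori(np.deg2rad(-58))
env.goto([.425,-.309,.285],o)
m=viewer.camera_model("wrist");f=viewer.grab_frame("wrist");cv2.imwrite("pics/w2.png",f)
import pickle;pickle.dump(m,open("w2.pkl","wb"))
crop(f,220,80,420,230,4,"pics/w2c.png")
print(env.read_clock(),env.read_tcp_pos(), proj(m,[[.4246,-.309,.203],[.4246,-.309,.08]]))
```

```text
3.5417 [ 0.42570706 -0.30794068  0.28479663] [[320.88609872 195.55406006]
 [320.76260358 171.45781947]]
```

View pics/w2c.png

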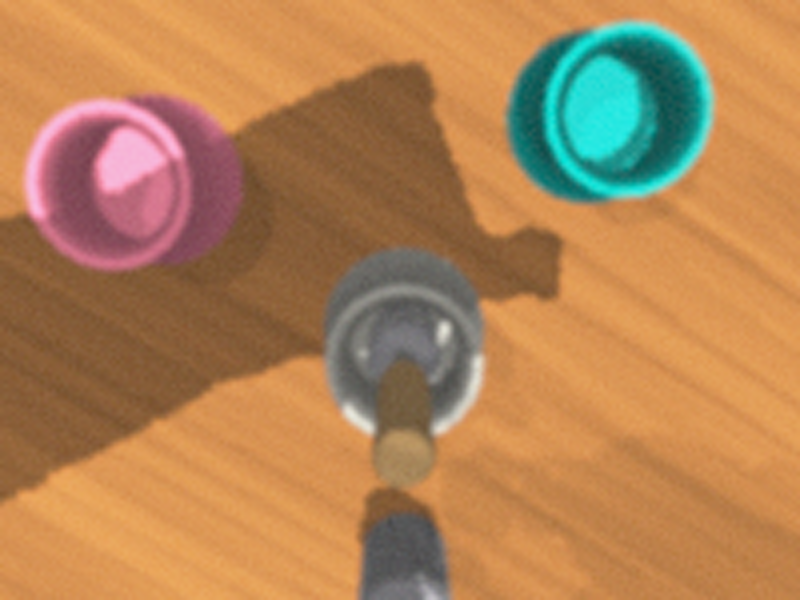

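Handle end at (404,457) and holder mouth at (405,362) in the crop. Both match the top and side estimate to within about 1.5 mm. I'll grasp it.

Run:
```python
from h import *
from rig import env,viewer
o=ori(np.deg2rad(-58))
env.servo_line([.4252,-.3086,.149],o,v=.12)
print(env.read_clock(),env.read_tcp_pos(),env.read_force())
env.gripper_to(0.0,50)
print(env.read_clock(),env.read_tcp_pos(),env.read_force(),env.read_width()*85)
cv2.imwrite("pics/s3.png",viewer.grab_frame("side"))
env.servo_line([.4252,-.3086,.165],o,v=.05)
print(env.read_force(),env.read_moment())
f=viewer.grab_frame("side");crop(f,250,180,420,360,3,"pics/s3b.png")
```

```text
4.825 [ 0.4257685  -0.30895464  0.14981207] [0.0925193  0.41619821 0.01989138]
5.475 [ 0.42538982 -0.30872806  0.14925981] [-0.05807924  1.03090885  1.96782711] 14.253595436182
[ 0.22292106  0.19849894 -0.60503848] [-0.00468259  0.0197329   0.02164533]
```

View pics/s3b.png

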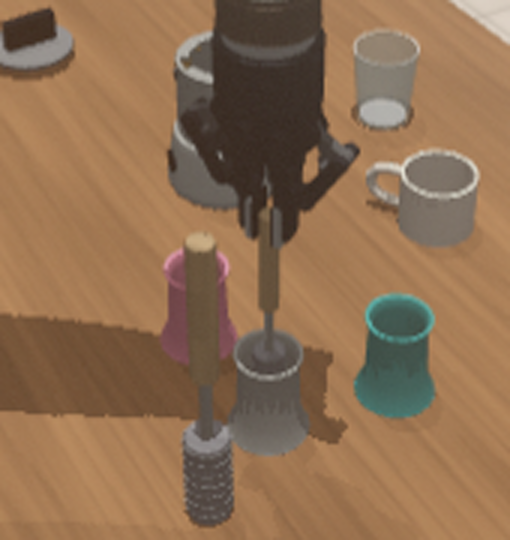

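Brush gripped (width 14 mm) and lifted, with the force showing its weight. Now to the mill.

Run:
```python
from h import *
from rig import env,viewer
o=ori(np.deg2rad(-58))
env.servo_line([.4252,-.3086,.32],o,v=.2)
env.goto([.5563,-.0035,.32],o)
print(env.read_clock(),env.read_tcp_pos())
f=viewer.grab_frame("side");crop(f,250,120,420,300,3,"pics/s4.png")
f=viewer.grab_frame("top");crop(f,250,120,380,250,4,"pics/t4.png")
```

```text
8.225 [ 0.55609174 -0.0045295   0.31980096]
```

View pics/s4.png

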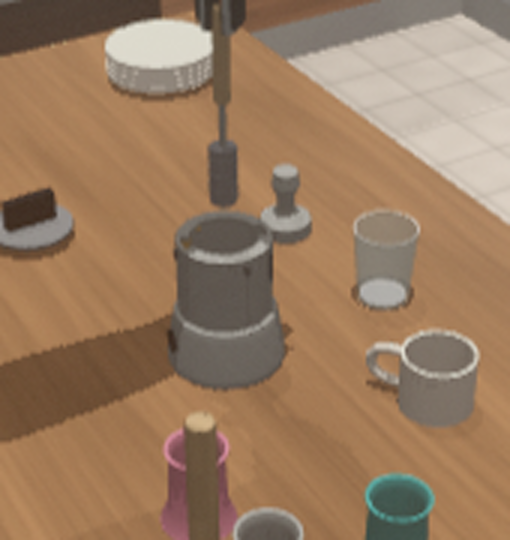

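Run:
```python
from h import *
from rig import env,viewer
o=ori(np.deg2rad(-58))
env.servo_line([.5563,-.0035,.212],o,v=.1)
env.hold(.1);f0=env.read_force();print(env.read_clock(),env.read_tcp_pos(),f0,env.read_moment())
z=.212
while z>.197:
    z-=.0015; env.servo_line([.5563,-.0035,z],o,v=.03); f=env.read_force()
    print(round(z,4),env.read_tcp_pos()[2].round(4),f.round(2))
    if f[2]-f0[2]>2.5: break
print(env.read_clock())
f=viewer.grab_frame("side");crop(f,250,120,420,300,3,"pics/s5.png")
```

```text
9.6583 [ 0.55683348 -0.00351155  0.21283922] [ 0.34805092 -0.12428711 -1.32752779] [ 0.02046867 -0.01246039 -0.01868007]
0.2105 0.2106 [-0.04 -0.04 -0.82]
0.209 0.2088 [0.55 0.68 0.02]
0.2075 0.2073 [-0.26  0.6  -1.45]
0.206 0.2059 [ 0.04  0.3  -1.45]
0.2045 0.2044 [ 0.12 -0.07 -1.25]
0.203 0.2029 [ 0.17  0.3  -1.11]
0.2015 0.2014 [-0.26 -0.18 -0.81]
0.2 0.2013 [-1.27  0.2   5.27]
11.6583
```

View pics/s5.png

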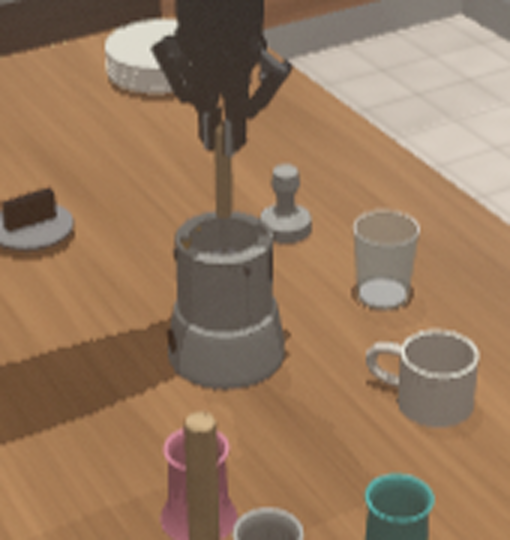

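Floor contact at TCP z 0.2013, against a predicted 0.201. Next: up, down again, then back to the holder.

Run:
```python
from h import *
from rig import env,viewer
o=ori(np.deg2rad(-58))
env.servo_line([.5563,-.0035,.270],o,v=.1); env.hold(.1)
print(env.read_tcp_pos())
f=viewer.grab_frame("side");crop(f,250,120,420,300,3,"pics/s6.png")
env.servo_line([.5563,-.0035,.204],o,v=.1)
z=.204
while z>.196:
    z-=.0015; env.servo_line([.5563,-.0035,z],o,v=.03); f=env.read_force()
    print(round(z,4),env.read_tcp_pos()[2].round(4),f.round(2))
    if f[2]>3: break
env.hold(.2);print(env.read_clock(),env.read_tcp_pos(),env.read_force())
env.servo_line([.5563,-.0035,.32],o,v=.2)
env.goto([.4252,-.3086,.32],o);env.hold(.1)
print(env.read_clock(),env.read_tcp_pos())
f=viewer.grab_frame("side");crop(f,250,180,420,360,3,"pics/s7.png")
```

```text
[ 0.55574489 -0.00348953  0.2688842 ]
0.2025 0.203 [0.31 0.68 0.25]
0.201 0.2013 [-0.   -0.77  0.72]
0.1995 0.2012 [-0.52  0.45  5.8 ]
14.4667 [ 0.55718803 -0.00334429  0.20125205] [-1.05681782  0.30119937  5.66574914]
16.575 [ 0.42602604 -0.30751892  0.31983612]
```

View pics/s6.png

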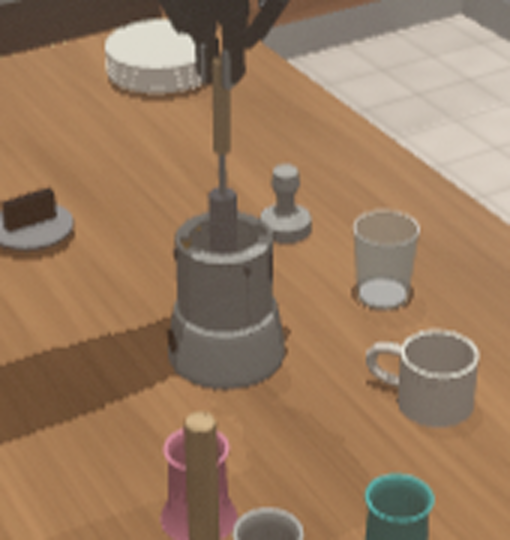

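View pics/s7.png

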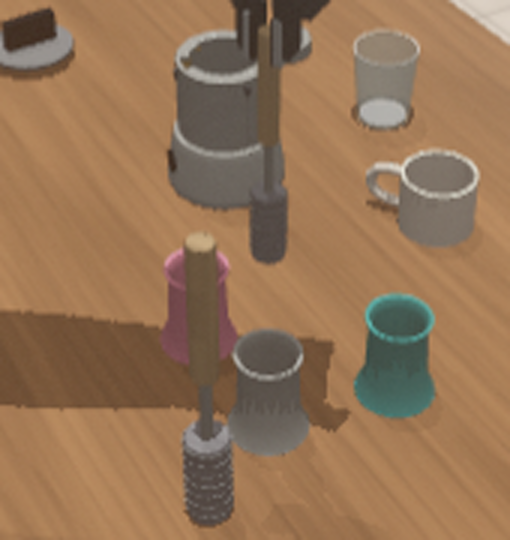

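s6 shows most of the head above the rim; in s7 the brush hangs over the holder. Second floor contact was also at 0.2012. I'll lower it into the holder.

Run:
```python
from h import *
from rig import env,viewer
o=ori(np.deg2rad(-58))
env.servo_line([.4252,-.3086,.158],o,v=.12)
z=.158;f0=env.read_force()
while z>.146:
    z-=.0025; env.servo_line([.4252,-.3086,z],o,v=.04); f=env.read_force()
    print(round(z,4),env.read_tcp_pos().round(4),f.round(2))
    if f[2]>2.5: break
env.hold(.1);env.servo_line([.4252,-.3086,z+.001],o,v=.04)
env.gripper_to(.6); env.hold(.1)
f=viewer.grab_frame("side");crop(f,250,180,420,360,3,"pics/s8.png")
print(env.read_clock(),env.read_width(),env.read_force())
env.servo_line([.4252,-.3086,.29],o,v=.2)
f=viewer.grab_frame("side");crop(f,250,180,420,360,3,"pics/s9.png")
m=viewer.camera_model("wrist");f=viewer.grab_frame("wrist");cv2.imwrite("pics/w9.png",f)
print(env.read_clock())
```

```text
0.1555 [ 0.4253 -0.3086  0.1557] [ 0.32  0.23 -0.96]
0.153 [ 0.4251 -0.3085  0.1528] [-0.03 -0.45 -0.24]
0.1505 [ 0.425  -0.3085  0.1503] [-0.58  0.25  0.04]
0.148 [ 0.426  -0.3091  0.1493] [0.15 0.21 4.53]
20.0667 0.6013931197780642 [-0.75105874  0.22856238 -0.92225746]
21.025
```

View pics/s9.png

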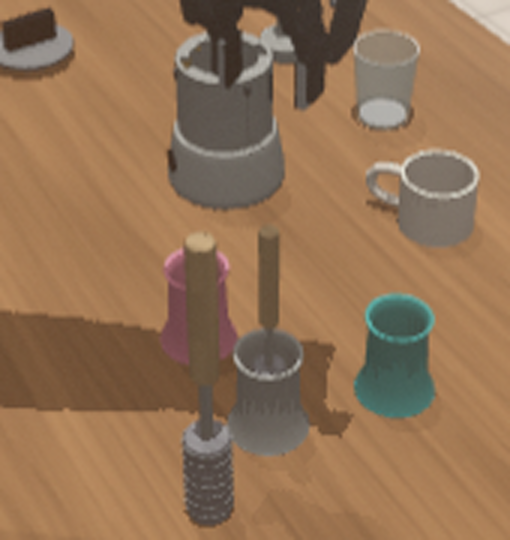

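View pics/w9.png

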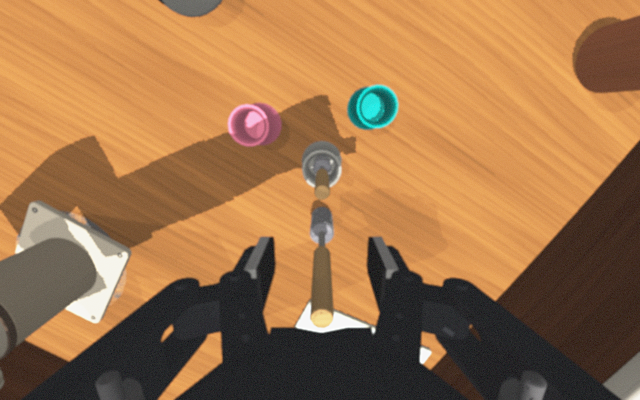

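Brush stands upright in the holder. Now the lid.

Run:
```python
from h import *
from rig import env,viewer
o=ori(np.deg2rad(93))
env.goto([.44,.10,.30],o)
env.goto([.4722,.2930,.16],o)
env.gripper_to(1.0);env.hold(.1)
m=viewer.camera_model("wrist");f=viewer.grab_frame("wrist");cv2.imwrite("pics/w10.png",f)
import pickle;pickle.dump(m,open("w10.pkl","wb"))
print(env.read_clock(),env.read_tcp_pos())
```

```text
24.1333 [0.47224716 0.2929004  0.16010454]
```

View pics/w10.png

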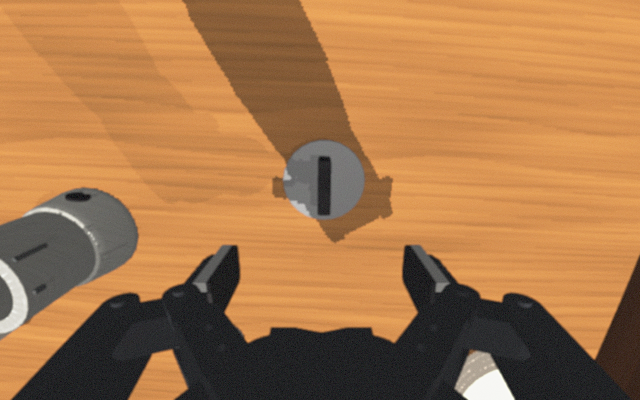

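Run:
```python
from h import *
import pickle
m=pickle.load(open("w10.pkl","rb"));f=cv2.imread("pics/w10.png")
hsv=cv2.cvtColor(f,cv2.COLOR_BGR2HSV)
roi=np.zeros(f.shape[:2],np.uint8);roi[130:230,275:370]=1
b=((hsv[...,2]<50)&(roi>0)).astype(np.uint8)
c=max(cv2.findContours(b,cv2.RETR_EXTERNAL,cv2.CHAIN_APPROX_NONE)[0],key=cv2.contourArea)
P=plane(m,c.reshape(-1,2),.053)[:,:2].astype(np.float32);print("bar",cv2.minAreaRect(P))
v=cv2.fitLine(P,cv2.DIST_L2,0,.01,.01).ravel();print(v,np.rad2deg(np.arctan2(v[1],v[0])))
g=((hsv[...,1]<80)&(roi>0)).astype(np.uint8)
c=max(cv2.findContours(g,cv2.RETR_EXTERNAL,cv2.CHAIN_APPROX_NONE)[0],key=cv2.contourArea)
h=cv2.convexHull(c)
P=plane(m,h.reshape(-1,2),.018)[:,:2].astype(np.float32);print("flange",cv2.minEnclosingCircle(P),cv2.fitEllipse(P))
crop(f,270,120,380,240,5,"pics/w10c.png")
```

```text
bar ((0.46981343626976013, 0.2953239381313324), (0.06132795661687851, 0.011718668974936008), 2.980680227279663)
[0.9989124  0.04662706 0.46897402 0.2956024 ] 2.6725025
flange ((0.47210684418678284, 0.29575881361961365), 0.04800507426261902) ((0.4719097316265106, 0.2957262098789215), (0.09505981206893921, 0.09543150663375854), 118.7906723022461)
```

View pics/w10c.png

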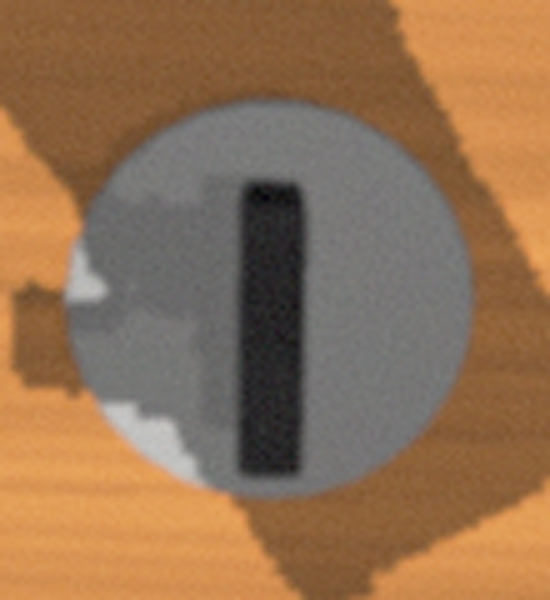

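Bar upright in the crop at (270,328), flange centre at about (270,297); lid at (0.472, 0.2945), yaw 2.8°. Grasping it.

Run:
```python
from h import *
from rig import env,viewer
o=ori(np.deg2rad(92.8))
env.servo_line([.4720,.2946,.025],o,v=.12);env.hold(.1)
print(env.read_clock(),env.read_tcp_pos(),env.read_force())
env.gripper_to(0.0,70);env.hold(.1)
print(env.read_clock(),env.read_tcp_pos(),env.read_force(),env.read_width()*85)
m=viewer.camera_model("wrist");f=viewer.grab_frame("wrist");cv2.imwrite("pics/w11.png",f)
env.servo_line([.4720,.2946,.06],o,v=.1);env.hold(.2)
print(env.read_tcp_pos(),env.read_force())
m=viewer.camera_model("wrist");f=viewer.grab_frame("wrist");cv2.imwrite("pics/w12.png",f)
import pickle;pickle.dump(m,open("w12.pkl","wb"))
f=viewer.grab_frame("side");crop(f,190,120,350,240,4,"pics/s12.png")
```

```text
25.5083 [0.47270148 0.29504096 0.02595536] [-4.37215087e-04  2.12076992e-01  4.88035587e-01]
26.375 [0.47200235 0.2945936  0.02498574] [0.18210439 0.00454354 0.15182506] -0.038185613520482505
[0.47136446 0.29419752 0.05910078] [-0.63645659  0.27400395 -0.26239468]
```

View pics/w12.png

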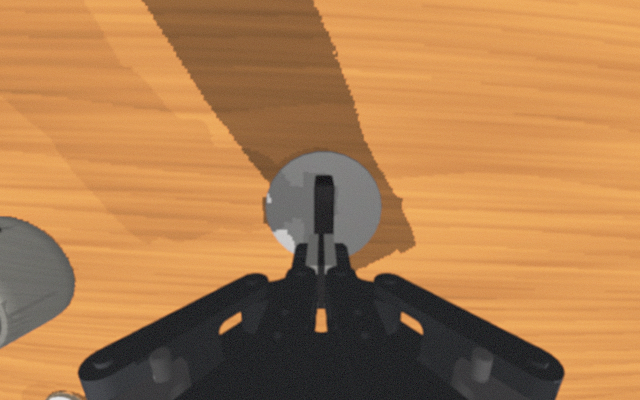

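View pics/s12.png

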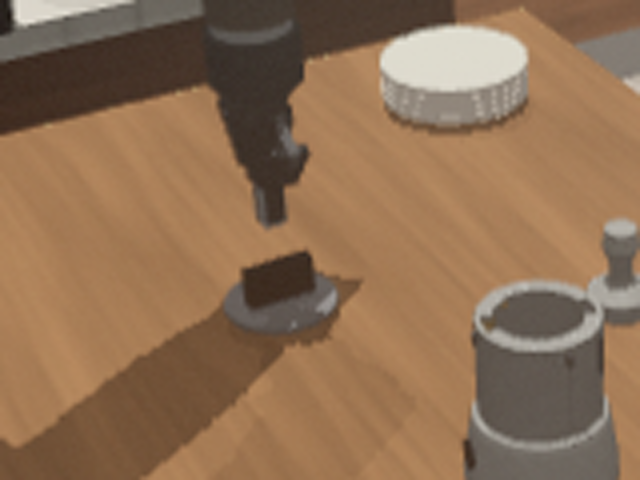

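View pics/w11.png

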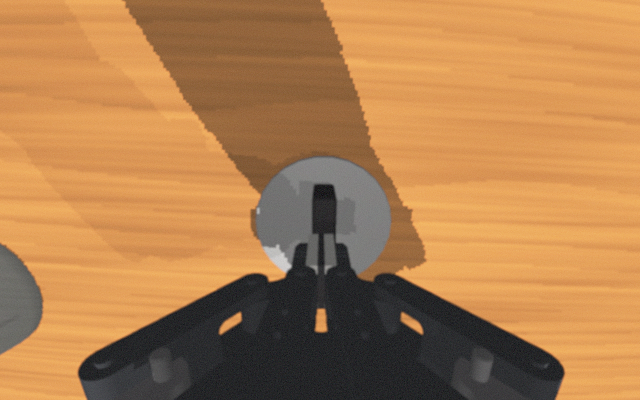

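Run:
```python
from h import *
import pickle
m=pickle.load(open("w12.pkl","rb"));f=cv2.imread("pics/w12.png")
print(proj(m,[[.4714,.2942,.06],[.4714,.2942,.041],[.472,.2946,.053]]))
crop(f,240,130,400,280,4,"pics/w12c.png")
from rig import env
print(env.read_width())
```

```text
[[321.0844058  228.44271883]
 [321.09847948 218.55456529]
 [321.61938396 225.40942534]]
-0.0038593276038586667
```

View pics/w12c.png

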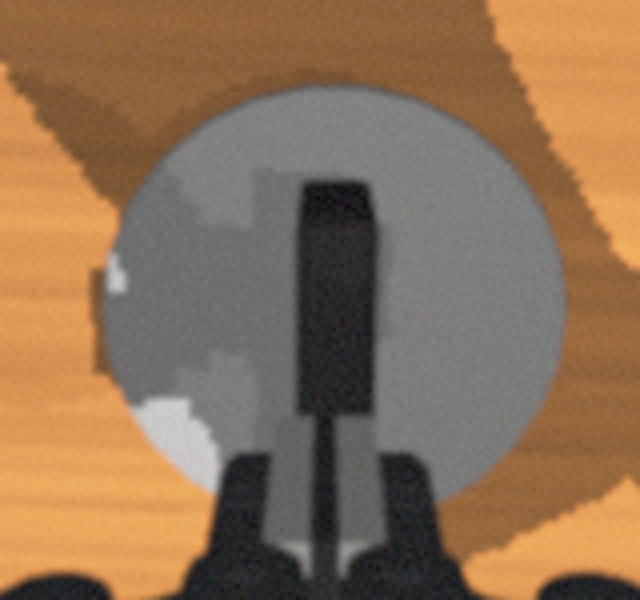

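The jaws shut without the bar: in the pictures the fingertips look higher than the reported TCP. I'll measure that.

Run:
```python
from h import *
from rig import env,viewer
S=viewer.camera_model("side");T=viewer.camera_model("top")
def zat(px,xy):
    C,d=ray(S,[px]);d=d[0];s=np.dot(np.array(xy)-C[:2],d[:2])/np.dot(d[:2],d[:2]);q=C+s*d;return q
print("tip s12",zat((190+270.5/4-.5,120+226/4-.5),(.4714,.2942)), "expected", proj(S,[[.4714,.2942,.06]]))
print("tip s3b",zat((250+268/3-.3,180+240/3-.3),(.4254,-.3087)), proj(S,[[.4254,-.3087,.165],[.4254,-.3087,.184]])) 
print("handle top s3b",zat((250+268.5/3-.3,180+211/3-.3),(.4254,-.3087)))
print(env.read_joint_pos(), env.read_tcp_pos(),env.read_width())
f=viewer.grab_frame("side");crop(f,200,130,320,220,6,"pics/s13.png")
f=viewer.grab_frame("top");crop(f,150,170,270,260,6,"pics/t13.png")
```

```text
tip s12 [0.46982119 0.29475064 0.0867888 ] expected [[258.39515802 182.97370995]]
tip s3b [ 0.4253985  -0.30869912  0.19208975] [[339.03263956 269.07458875]
 [339.03374989 262.52817025]]
handle top s3b [ 0.4257062  -0.30887992  0.21921862]
[ 5.58000330e-01  4.48274725e-01 -7.70205905e-02  1.04684718e+00
  1.91476032e-05  5.09144334e-01] [0.47153754 0.2943259  0.05930711] -0.0038593276038586667
```

View pics/s13.png

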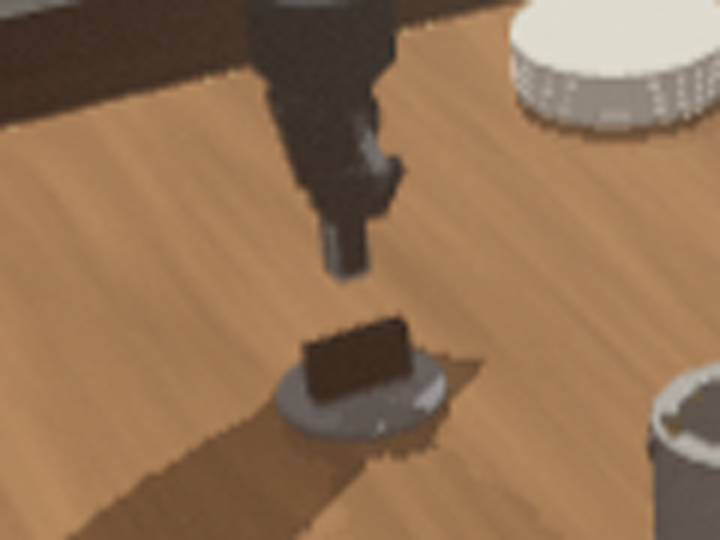

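View pics/t13.png

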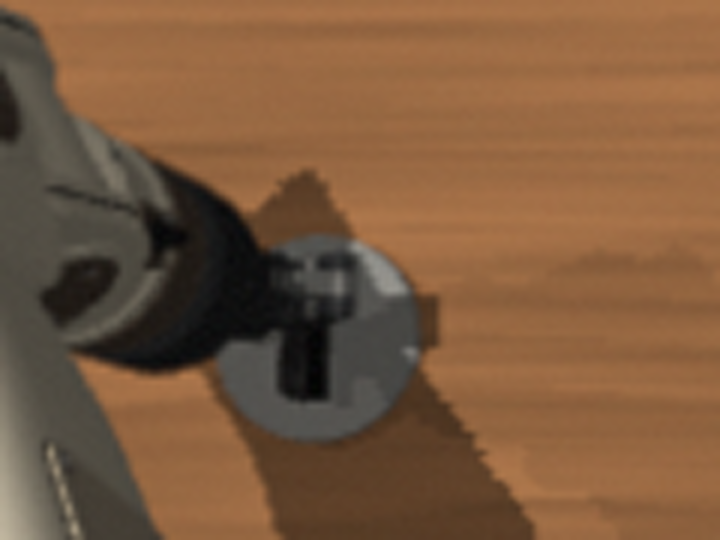

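Two separate pictures put the real fingertips 27 mm behind the reported TCP along the tool axis. The brush was therefore held nearer the handle's end, but its floor contact was felt directly. I'll correct z by -0.027 and regrasp.

Run:
```python
from h import *
from rig import env,viewer
o=ori(np.deg2rad(92.8))
print(env.ik([.4720,.2950,-.001],o))
env.gripper_to(1.0)
env.servo_line([.4720,.2950,.03],o,v=.12)
z=.03;f0=env.read_force()
for z in (.015,.005,-.0005):
    env.servo_line([.4720,.2950,z],o,v=.06); f=env.read_force();print(z,f.round(2))
    if abs(f-f0).max()>5: break
f=viewer.grab_frame("side");crop(f,200,130,320,220,6,"pics/s14.png")
print(env.read_clock(),env.read_tcp_pos())
```

```text
[ 0.55859932  0.51515937 -0.14714332  0.90849363  0.          0.5097301 ]
0.015 [0.24 0.01 0.1 ]
0.005 [-0.05 -0.66 -0.09]
-0.0005 [-0.41  0.1   0.32]
29.525 [ 0.47185748  0.29490904 -0.00067933]
```

View pics/s14.png

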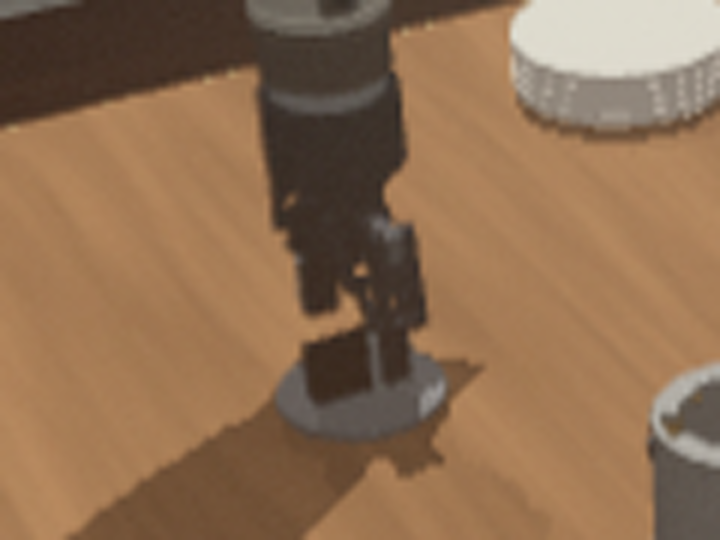

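The fingers now straddle the bar just above the flange. Closing.

Run:
```python
from h import *
from rig import env,viewer
import pickle
o=ori(np.deg2rad(92.8))
env.gripper_to(0.0,70);env.hold(.1)
print(env.read_clock(),env.read_tcp_pos(),env.read_force(),env.read_width()*85)
env.servo_line([.4720,.2950,.03],o,v=.1);env.hold(.2)
p=env.read_tcp_pos();print(p,env.read_force(),env.read_moment(),env.read_width()*85)
m=viewer.camera_model("wrist");f=viewer.grab_frame("wrist");cv2.imwrite("pics/w15.png",f)
pickle.dump((m,p),open("w15.pkl","wb"))
f=viewer.grab_frame("side");crop(f,200,130,320,220,6,"pics/s15.png")
```

```text
30.2833 [ 4.72100902e-01  2.95174609e-01 -2.68048332e-04] [-0.9892757   0.94012387  1.10864249] 12.542927466409786
[0.4713048  0.29456196 0.02907685] [-0.64034815 -0.10535099 -3.02928436] [ 0.00908751  0.00974032 -0.01041271] 12.7170118499284
```

View pics/w15.png

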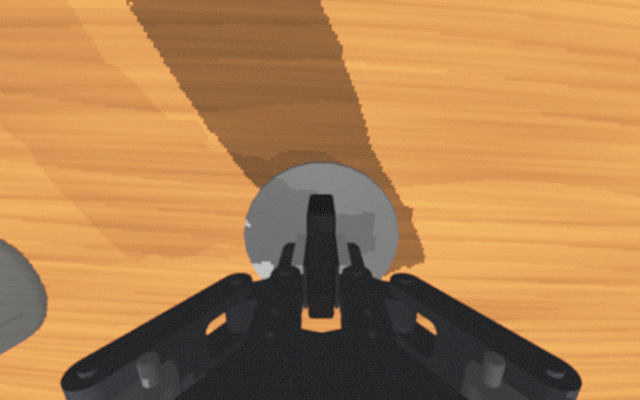

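View pics/s15.png

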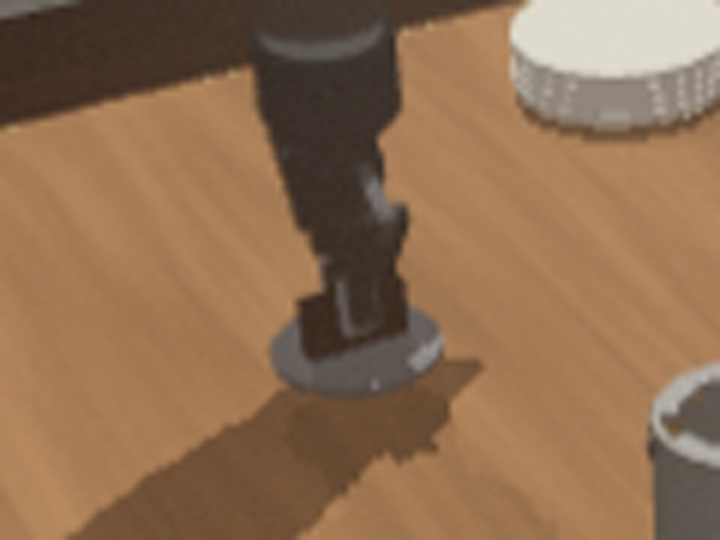

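```bash
cat > lid.py <<'E'
from h import *
from scipy.optimize import least_squares
def lidfit(m,f,z,roi,rmax=268):
    hsv=cv2.cvtColor(f,cv2.COLOR_BGR2HSV);x0,y0,x1,y1=roi
    g=((hsv[...,1]<80)).astype(np.uint8);M=np.zeros_like(g);M[y0:y1,x0:x1]=1;g*=M
    c=max(cv2.findContours(g,cv2.RETR_EXTERNAL,cv2.CHAIN_APPROX_NONE)[0],key=cv2.contourArea)
    c=cv2.convexHull(c).reshape(-1,2);c=c[(c[:,1]<245)]
    P=plane(m,c,z)[:,:2]
    r=least_squares(lambda q:np.hypot(*(P-q).T)-.048,P.mean(0),loss='soft_l1',f_scale=.0005)
    return r.x,np.abs(r.fun).max(),len(P)
E
python3 - <<'E'
from lid import *
import pickle
m,p=pickle.load(open("w15.pkl","rb"));f=cv2.imread("pics/w15.png")
print(p,lidfit(m,f,p[2]+.0185,(235,155,405,260)))
E
```

```text
[0.4713048  0.29456196 0.02907685] (array([0.47156983, 0.29439214]), np.float64(0.001201370465082792), 29)
```

Lid held (12.7 mm) and centred on the TCP to within 0.3 mm, underside level with the reported TCP z. Next I'll look at the mill with this tool orientation, lid held short of it.

Run:
```python
from h import *
from rig import env,viewer
import pickle
env.servo_line([.4720,.2950,.12],ori(np.deg2rad(92.8)),v=.2)
env.goto([.445,.02,.24],ori(np.deg2rad(78.2)));env.hold(.3)
p=env.read_tcp_pos();m=viewer.camera_model("wrist");f=viewer.grab_frame("wrist");cv2.imwrite("pics/w16.png",f)
pickle.dump((m,p),open("w16.pkl","wb"));print(env.read_clock(),p,env.read_force())
print(proj(m,[[.557,-.0025,.14]]))
```

```text
33.15 [0.44499857 0.02070888 0.2395061 ] [-0.73503828  0.74838493 -1.72245907]
[[321.14757777 287.38712026]]
```

View pics/w16.png

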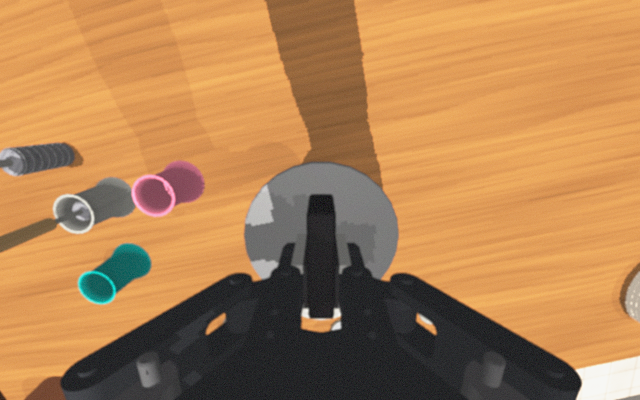

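The mill is hidden behind the hand here, because image-down is away from the robot. I'll look again from beyond the mill.

Run:
```python
from h import *
from rig import env,viewer
import pickle
o=ori(np.deg2rad(78.2))
env.servo_line([.65,-.023,.24],o,v=.25);env.hold(.3)
p=env.read_tcp_pos();m=viewer.camera_model("wrist");f=viewer.grab_frame("wrist");cv2.imwrite("pics/w17.png",f)
pickle.dump((m,p),open("w17.pkl","wb"));print(env.read_clock(),p,env.read_force())
print(proj(m,[[.557,-.0025,.14]]))
c=np.array([.557,-.0025]);k=5400;sz=600
xs,ys=np.meshgrid((np.arange(sz)-sz/2)/k+c[0],(sz/2-np.arange(sz))/k+c[1])
uv=proj(m,np.c_[xs.ravel(),ys.ravel(),np.full(xs.size,.14)]).astype(np.float32)
cv2.imwrite("pics/rect17.png",cv2.remap(f,uv[:,0].reshape(sz,sz),uv[:,1].reshape(sz,sz),cv2.INTER_CUBIC))
```

```text
34.4917 [ 0.64954511 -0.02278534  0.24082737] [ 0.09692957 -0.25653456 -1.07015482]
[[322.16129836  91.74292882]]
```

View pics/w17.png

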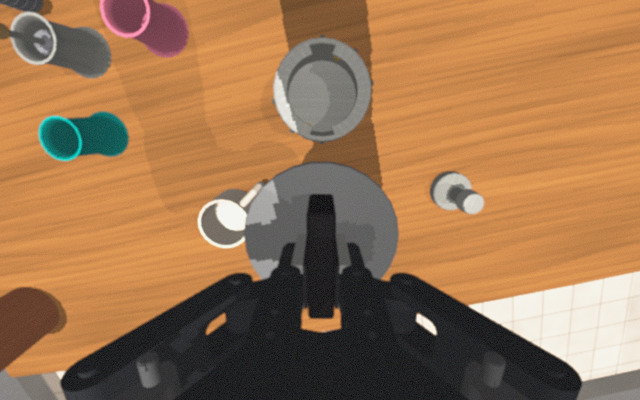

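View pics/rect17.png

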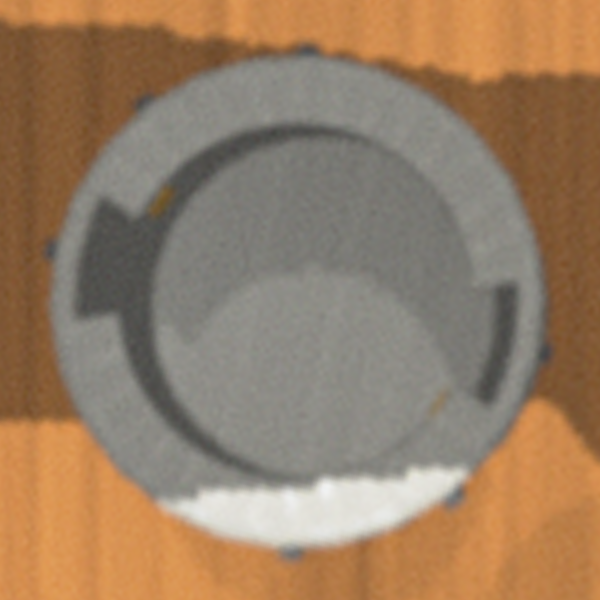

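Clear view: rim centre (0.557, -0.0028), mill yaw -11.75°, with gaps and all three rib pairs agreeing to within 0.4°. Lowering the lid with force checks.

Run:
```python
from h import *
from lid import lidfit
from rig import env,viewer
import pickle
m,p=pickle.load(open("w17.pkl","rb"));print(p,lidfit(m,cv2.imread("pics/w17.png"),p[2]+.0185,(235,155,405,260)))
o=ori(np.deg2rad(78.25));X,Y=.557,-.0028
env.servo_line([X,Y,.20],o,v=.15)
env.servo_line([X,Y,.147],o,v=.1);env.hold(.3)
f0=env.read_force();print(env.read_clock(),env.read_tcp_pos(),f0,env.read_moment())
f=viewer.grab_frame("side");crop(f,270,150,390,260,5,"pics/s18.png")
z=.147
while z>.1275:
    z-=.0025;env.servo_line([X,Y,z],o,v=.04);f=env.read_force();print(round(z,4),env.read_tcp_pos().round(4),f.round(1),env.read_moment().round(2))
    if f[2]-f0[2]>8:break
f=viewer.grab_frame("side");crop(f,270,150,390,260,5,"pics/s19.png")
print(env.read_clock())
```

```text
[ 0.64954511 -0.02278534  0.24082737] (array([ 0.64908035, -0.02397173]), np.float64(0.010357334352513951), 15)
36.3167 [ 0.55742922 -0.00279117  0.14766576] [-0.65998735 -0.61325212 -1.06814152] [ 0.03455223  0.05064639 -0.02846895]
0.1445 [ 0.5568 -0.0028  0.1443] [ 0.9 -1.  -2.7] [ 0.01  0.02 -0.03]
0.142 [ 0.5568 -0.0028  0.1417] [-0.1 -0.4 -1.2] [-0.02 -0.01  0.03]
0.1395 [ 0.5568 -0.0028  0.1392] [-0.   0.4 -0.3] [-0.    0.02  0.04]
0.137 [ 0.5568 -0.0028  0.1368] [ 1.  -0.3 -1. ] [-0.02  0.02  0.01]
0.1345 [ 0.5568 -0.0028  0.1343] [ 0.2 -0.1 -1. ] [ 0.01 -0.02 -0.05]
0.132 [ 0.5568 -0.0028  0.1318] [-0.6  0.6 -1.6] [ 0.03  0.02 -0.02]
0.1295 [ 0.5568 -0.0028  0.1293] [-1.4 -0.7 -1.5] [-0.02  0.    0.  ]
0.127 [ 0.5576 -0.0028  0.1277] [-0.4 -0.4  2.5] [ 0.01 -0.   -0.05]
38.4167
```

View pics/s18.png

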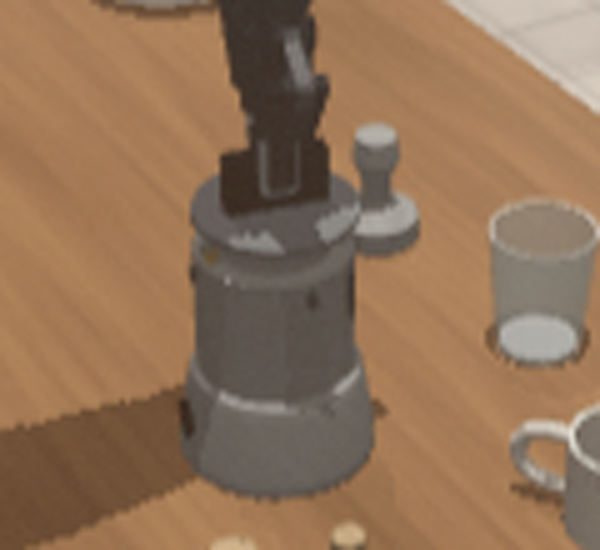

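View pics/s19.png

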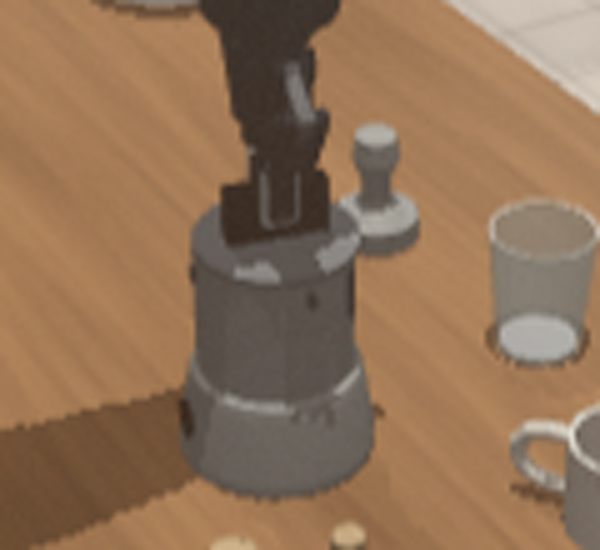

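Seated at z 0.1277 (0.128 expected), flange flat on the rim. Turning clockwise in steps.

Run:
```python
from h import *
from rig import env,viewer
X,Y,Z=.557,-.0028,.1265
env.gripper_to(0.0,100)
a0=np.deg2rad(78.25)
print(env.read_clock(),env.read_width()*85)
for t in np.arange(.1,.701,.1):
    env.servo_line([X,Y,Z],ori(a0-t),v=.1)
    Rt=R.from_rotvec(env.read_ee_rot()).as_matrix();ja=np.arctan2(Rt[1,2],Rt[0,2])
    print(round(t,2),round(a0-ja,3),env.read_tcp_pos().round(4),env.read_force().round(1),env.read_moment().round(3),round(env.read_clock(),2),env.read_width()*85)
env.hold(.3)
print(env.read_force(),env.read_moment())
f=viewer.grab_frame("side");crop(f,270,150,390,260,5,"pics/s20.png")
m=viewer.camera_model("wrist");f=viewer.grab_frame("wrist");cv2.imwrite("pics/w20.png",f)
import pickle;pickle.dump((m,env.read_tcp_pos()),open("w20.pkl","wb"))
f=viewer.grab_frame("top");crop(f,250,120,380,250,4,"pics/t20.png")
```

```text
38.6333 11.480571937538905
0.1 0.101 [ 0.558  -0.0028  0.1277] [-0.3  0.2  7.1] [-0.023  0.02  -0.138] 38.88 12.125906209216753
0.2 0.201 [ 0.558  -0.0029  0.1278] [0.3 0.9 7.6] [-0.033  0.053 -0.089] 39.13 11.727885082420173
0.3 0.301 [ 0.5579 -0.003   0.1277] [ 0.6 -0.4  7.3] [-0.075  0.087 -0.109] 39.38 12.102810430170825
0.4 0.401 [ 0.5578 -0.0031  0.1278] [-0.2 -1.2  7.6] [-0.164  0.158 -0.089] 39.63 12.046259491427366
0.5 0.501 [ 0.5578 -0.0032  0.1278] [ 0.3 -0.7  7.5] [-0.237  0.207 -0.097] 39.88 11.753219667821526
0.6 0.601 [ 0.5576 -0.0033  0.1277] [-0.3 -1.2  7.7] [-0.213  0.239 -0.087] 40.13 12.045470649519894
0.7 0.701 [ 0.5576 -0.0033  0.1278] [-1.2 -0.5  8. ] [-0.279  0.296 -0.13 ] 40.38 12.255463872229829
[-1.2132978  -0.24312372  9.3955688 ] [-0.26028121  0.31202801 -0.11359719]
```

View pics/s20.png

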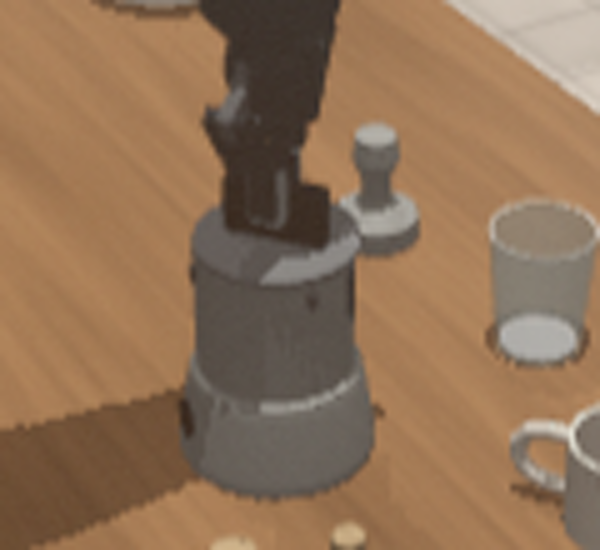

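View pics/w20.png

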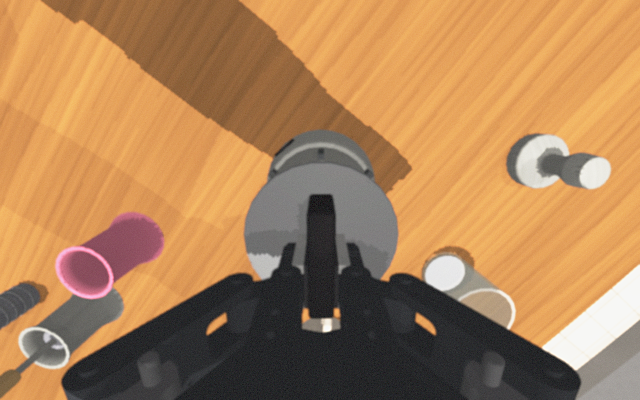

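View pics/t20.png

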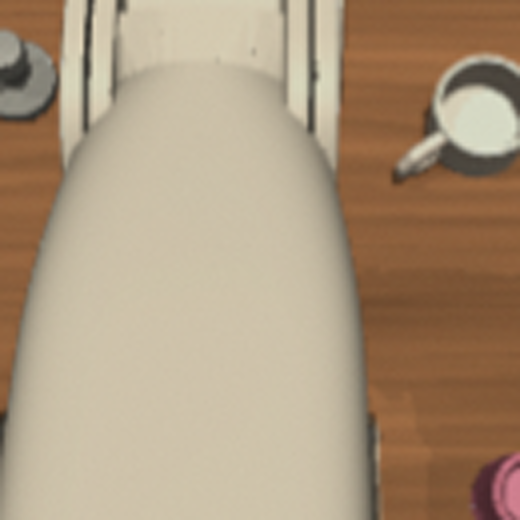

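In w20 the halfway rib at (321,152) lies on the bar's centre line (column 321). The yaw moment of -0.11 N m matches the expected spring. One last side check, then I hand in.

Run:
```python
from h import *
from rig import env,viewer
env.hold(.3)
cv2.imwrite("pics/s21.png",viewer.grab_frame("side"))
Rt=R.from_rotvec(env.read_ee_rot()).as_matrix();print(np.deg2rad(78.25)-np.arctan2(Rt[1,2],Rt[0,2]),env.read_tcp_pos(),env.read_force(),env.read_moment(),env.read_width()*85,env.read_clock())
```

```text
0.7006985247518842 [ 0.55756057 -0.00332585  0.12774503] [-0.29315616 -0.46662737  7.42346979] [-0.24510384  0.26031252 -0.12529162] 11.963396917998598 41.1833
```

View pics/s21.png

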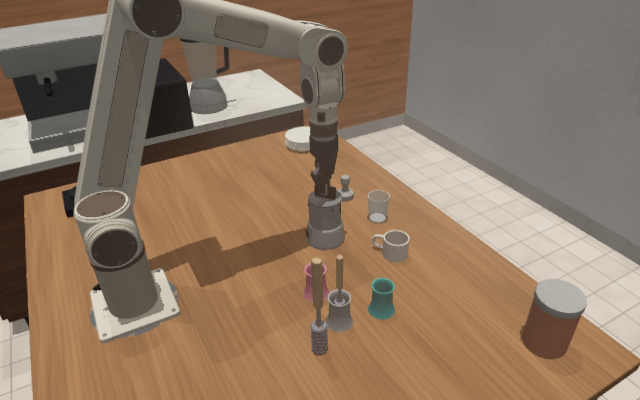

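The brush is upright in its holder at (340,290), the lid is on the mill at (325,200), and the bystanders haven't moved. Handing in.

```bash
python3 -c "
from rig import env
env.close_job();print(env.read_clock())"
```

```text
the job is handed in; nothing more can be done
the job is handed in; nothing more can be done
```

The job is done and handed in at about 41 s on the robot's clock; no verdict was reported.

**Brush:** I used the 195 mm brush to brush the mill's chamber. It touched the floor (5–6 N), came up until about 49 mm of the 60 mm head showed above the rim, then touched the floor again at the same height. It now stands upright in its holder.

**Lid:** The lugs went straight down through the entry gaps, and the lid seated at 127.7 mm (128 mm expected). I then turned it clockwise in steps and am holding it there, still gripped.

**Last checks:**
- **Angle:** the hand has turned 0.701 rad from entry, and the halfway rib lines up with the grip bar in the wrist picture.
- **Spring:** the yaw moment is about 0.11–0.13 N m, close to the 0.10 N m spring expected at halfway.
- **Seating:** the hand is pressing down with about 7–9 N.
- **Click:** the hand never went past 0.701 rad, well short of the click balls at about 0.9.
- **Bystanders:** the cup, tamper and tumbler are where they were.

**What disagreed:**
- **Fingertips:** the real fingertips sit about 27 mm behind the reported TCP. My first grasp of the lid closed on nothing above the bar. I measured the offset in the pictures and the second grasp held. It also means the brush was held nearer the end of its handle than planned.
- **Top camera:** it disagreed with the wrist camera by 2–3 mm, so I used the wrist camera to place the lid.

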